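Clamp the walnut blank in the drilling fixture

TASK

Get the dark walnut blank ready for drilling: if the fixture's toggle clamp is not open, swing its red handle over to open it, then lay the blank flat and lengthwise in the nest between the brass pins and let go of it while the clamp is open. Then swing the handle back so that the clamp closes and its rubber foot presses on the blank, and leave the pale blank, the round disc and the wax tin where they are.

Things in the scene. Friction and masses are not known exactly. Their poses are not given: they have to be found in the camera images.
- walnut_center (a point): Centre of the dark brown walnut blank, the part to load: a loose rectangular wood block 44 x 90 x 44 mm (x, y, z), about 0.12 kg, lying on the bench, long side along its own y, z up. The centre is 22 mm above its underside. Grasp it across its 44 mm width (x).
- nest (a point): Centre of the nest floor, where the blank's underside must rest, 12 mm above the bench; z up. The blank's long side lies along the nest's y. Brass pins 10 mm across stand 14 mm high around it at x = +-37, y = +-34 mm and x = +-12, y = +-60 mm: 10 mm of play on every side, and the middle of both long sides is free for fingers. The clamp stands at its -y end.
- hinge (a point): On the clamp's hinge axis, midway between two upright steel cheeks: in the nest's frame at x = 0, y = -115, z = +68 mm (80 mm above the bench). Its x axis, the same as the nest's, is the hinge axis. The cheeks reach 92 mm above the bench and 20 mm to each side.
- clamp (a joint): Clamp angle (rad): 0 = arm right down and level over the nest, blocking it; about 0.08 = down on a loaded blank; 1.65 = fully open, arm upright, its tip 190 mm above the bench, handle swung back from the nest. Weighted over centre: below about 0.9 it falls shut by itself, above it open, within 1.5 s, and stays there; about 2 N at the knob moves it. It starts shut or open, rarely half-way.
- knob (a point): Centre of the red knob ending the clamp's handle: a cylinder 26 mm across, 28 mm long along the hinge axis, 110 mm from the hinge. Seen from the hinge it lies 65 degrees + the clamp angle above the nest's +y (shut 180 mm above the bench, leaning over the nest; open 118 mm, behind the hinge). Pinch its flat ends from above and lead it round the hinge (it turns in the fingers), or push it.
- maple_center (a point): Centre of the pale maple blank, same size as the walnut one (44 x 90 x 44 mm), loose on the bench; leave it alone.
- disc: Round mid-brown wood disc, 80 mm in diameter and 30 mm high, loose on the bench, origin at its underside; leave it alone.
- wax_tin: Round aluminium wax tin, 64 mm in diameter and 40 mm high, loose on the bench beyond the fixture, origin at its underside; leave it alone.
- foot (a point): The clamp's black rubber foot, a ball 24 mm across, this point at its centre. It hangs under the steel hold-down arm (18 mm wide, reaching 104 mm from the hinge), 90 mm from the hinge, and when shut meets the blank's top about 25 mm from the nest's centre on the clamp's side.
- fixture: The fixed drilling fixture: a plywood board 130 x 255 x 12 mm (x, y, z) carrying the nest and the clamp. Origin on the bench straight under the nest's centre, same axes as the nest.
Mind the look-alikes: they are no part of the job. Leave any blue or orange look-alike of the part that bears walnut_center alone.

How it is judged:
By the outcome, as a careful person would: the job done as asked, in the order asked, and still so for the second after the job is handed in, with the robot touching nothing.
It also fails if it takes over 72 s, if anything falls off the work surface, if the arm or the gripper's body presses on something with over 40 N, if the wrist force passes 120 N, or if a joint passes its speed limit or range.

ROBOT

A 7-joint arm with a two-finger parallel gripper is mounted at the origin on the work surface. World frame = base frame: x ahead of the robot, y to its left, z up, the work surface at z = 0. Lengths are in m, angles in rad, forces in N, time in s.
With the tool pointing down it reaches from about 0.4 to 0.875 m from the base axis. Payload 19.3 kg.
Tool frame: the origin (TCP) lies on the centre line of the jaws, within the pads' length; the fingertips stand 14 mm ahead of it and the grasp point (between the pads) lies 5 mm behind it; y points along the fingers, x is the direction in which the jaws open and shut, and the axes are right-handed (so a half turn about y gives the same grasp; the last joint's range is limited). The gripper opens to 85 mm and grips with 20 to 120 N. Pads are 22 mm wide; open, the fingers measure 114 mm over their backs; the gripper's body (76 mm by 85 mm) begins 54 mm behind the grasp point. The pads swing forward as they close: fully open they stand 13 mm farther back than shut.
Start: joints at [1.159, 0.521, -0.036, 1.599, 0.021, 1.021, -0.113], TCP at [0.209, -0.589, 0.245] pointing down, gripper open.
Joint ranges: [-2.91, 2.91], [-0.3, 2.13], [-1.5, 1.42], [0.17, 2.43], [-1.26, 4.41], [0.16, 1.93], [-2.52, 2.52]. Speed limits (rad/s): [1.89, 1.89, 2.39, 2.39, 3.01, 3.01, 3.01].

INTERFACE

Orientations are given as [roll, pitch, yaw] about the fixed x, y, z axes, in that order (R = Rz(yaw) Ry(pitch) Rx(roll)).
In Python, from workcell import monitor, grab_frame, workorder gives the robot as it stands.
- The arm moves only by the tool drive_tool, never from a script. Its argument "steps" is one flat list of numbers, 5 for each row, row after row: the finger opening in mm, from 0 to 85.4, then the shift along the world's x, y, z in mm, then the turn about the world's z in degrees. In form: [fingers, tx, ty, tz, twist, fingers, tx, ty, tz, twist, ...]. A call has exactly 5 rows; each row shifts and turns the commanded pose from where the row before left it; what a row does not reach is not made up. A row lasts 1/12 s, in which the tool goes at most 41.7 mm and 7.16 degrees, less where a joint would pass 70% of its speed; a pose out of reach is approached as far as the arm can. A call is refused whole if a number of a shift passes 41.7 or a number of a turn 7.16, either way. A call with a gripper value outside its range is refused whole. The fingers move at their own pace and stop on an object; "grip_force" is the grip in N (left out, the last holds). Time passes only in rows, so rows that do not move let the fingers close, or fill a call up. It gives the time, the measured TCP pose, the force and the opening at its end, in the units of the state.
- monitor.observe(): the state, without advancing time (a new reading comes with each control period).
- grab_frame(name): name is "scene" or "top"; returns a dict with "frame" (480x640x3 uint8, red, green, blue), "vertical_fov" (degrees; the focal length in pixels is half the picture's height over the tangent of half this angle, whatever the lens; pixels are square), "cx", "cy" (the principal point, pixels), "xyz" and "orientation" of the camera in the world. Camera axes: x right, y down, z forward; pixel columns grow to the right and rows downward; lengths in m; the calibration is good to about 2 mm. A picture is of the moment at which its call begins. There is no depth.
- workorder.job_done(): hands the job in, once; it reports no verdict.
The state is a dict: "clock": time; "qpos": joint angles; "qd": joint speeds; "joint_efforts": joint torques, N m; "position": TCP position; "tool_rot": TCP orientation; "force": force on the tool from outside, world axes, zero at the start; "moment": the same for the moment, N m; "grip_width": finger opening in m.
Only numpy, scipy, OpenCV 4.12 (cv2) and the standard library are available. Lean on these libraries where they do the work, as an engineer would, in place of code of your own. Each camera call takes 0.05 s, during which the arm holds its last target. There are 200 camera calls.

## Working session

There is one attempt and no reset: what is moved stays moved. The work goes in short steps, Python scripts to look and compute and a tool call to move; the robot and the scene stay as the last step left them, time stands still between calls to the robot, and variables do not carry over. Pictures are saved under pics/ and viewed, about 8 in all and at most 12, crops included, and the job is handed in when it is done.

Besides the shell and the picture viewer there is one more tool, called after "Call:" in YAML: its name, and indented under it one key for each argument. drive_tool: Moves the arm, as the interface text tells. Its arguments: {"type":"object","properties":{"steps":{"type":"array"},"grip_force":{"type":"number"}},"required":["steps"]}

```bash
ls; mkdir -p pics
cat > h.py <<'E'
import numpy as np, cv2
from scipy.spatial.transform import Rotation as R
from workcell import monitor, grab_frame, workorder
class Cam:
    def __init__(s,name):
        d=grab_frame(name); s.im=cv2.cvtColor(d["frame"],cv2.COLOR_RGB2BGR)
        s.f=240/np.tan(np.radians(d["vertical_fov"])/2); s.c=np.array([d["cx"],d["cy"]])
        s.p=np.array(d["xyz"]); s.R=R.from_euler("xyz",d["orientation"]).as_matrix(); s.d=d
    def ray(s,uv): 
        return s.R@np.append((np.array(uv)-s.c)/s.f,1)
    def at(s,uv,z):
        r=s.ray(uv); return s.p+r*(z-s.p[2])/r[2]
    def px(s,P):
        q=s.R.T@(np.array(P)-s.p); return q[:2]/q[2]*s.f+s.c
E
python3 - <<'E'
from h import *
for n in("scene","top"):
    c=Cam(n); cv2.imwrite(f"pics/{n}0.png",c.im); print(n,c.f,c.c,c.p,c.d["orientation"],c.R[:,2])
print(monitor.observe())
E
```

```text
pics
scene 574.3928267105748 [306.74860377 228.2051364 ] [ 1.17122266 -0.10067191  0.73746522] [-2.36369847 -0.01279771  1.26533453] [-0.66655238  0.2197438  -0.7123346 ]
top 433.42458730314286 [323.25222203 239.15705726] [0.40138312 0.0642453  0.79062819] [-2.90076905 -0.00304064 -1.32221143] [ 0.23189785  0.05581728 -0.97113738]
{'clock': 0.1, 'qpos': array([ 1.15883335,  0.52195705, -0.03633206,  1.59995679,  0.02116631,
        1.02114241, -0.11281306]), 'qd': array([-0.00163841, -0.0021844 , -0.0006602 ,  0.0001573 , -0.00023489,
       -0.00120812,  0.00169764]), 'joint_efforts': array([ 4.17376257e-03, -9.28476477e+01,  1.98415183e+00, -3.70529938e+01,
        1.82424684e-02,  5.31189668e-03,  3.23221070e-05]), 'position': array([ 0.20934283, -0.58857129,  0.24477951]), 'tool_rot': array([-1.57084309e+00,  1.07918631e-03, -1.22907091e+00]), 'force': array([ 0.50818011, -0.16611   ,  0.44237698]), 'moment': array([0.04695013, 0.00560261, 0.0544265 ]), 'grip_width': 0.08569019377357756}
```

View pics/scene0.png

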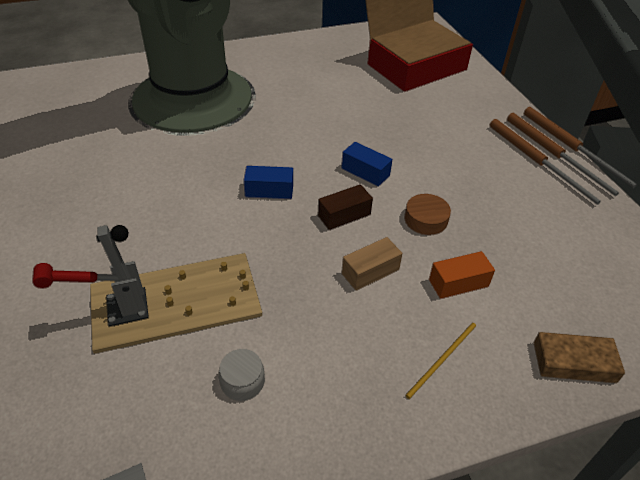

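View pics/top0.png

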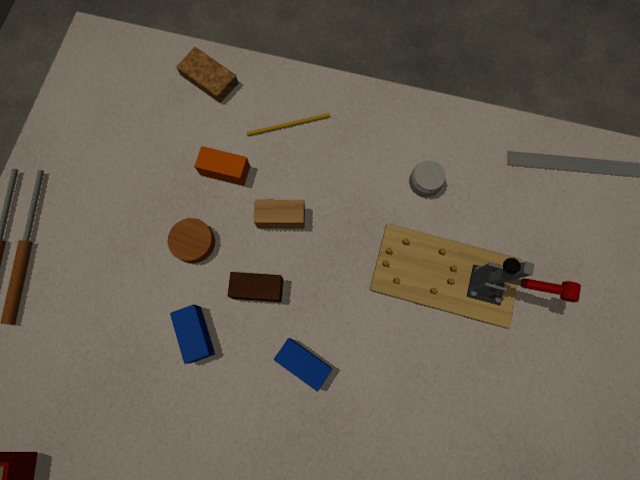

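Candidates in the top view are walnut (256,287), maple (280,214), blue (192,334) and (303,364), orange (222,166), cork (207,74) and the disc (191,240). I choose the dark brown block at (256,287), which is at (345,206) in the scene view. The clamp is already open: its arm is upright and the red knob at (570,291) is swung back.

```bash
cat > m.py <<'E'
from h import *
def comp(mask,uv):
    mask=cv2.morphologyEx(mask,cv2.MORPH_CLOSE,np.ones((3,3)))
    n,l,s,ce=cv2.connectedComponentsWithStats(mask)
    ids=[i for i in range(1,n) if s[i,4]>40]
    i=min(ids,key=lambda i:np.hypot(*(ce[i]-uv)))
    return (l==i).astype(np.uint8)
def face(mask,cam,z):
    k=cv2.findContours(mask,cv2.RETR_EXTERNAL,cv2.CHAIN_APPROX_NONE)[0]; k=max(k,key=cv2.contourArea)
    P=np.array([cam.at(p[0],z)[:2] for p in k],np.float32)*1000
    return cv2.minAreaRect(P),P
E
python3 - <<'E'
from m import *
seed={"top":dict(w=(256,284),m=(280,212),b=(420,270)),"scene":dict(w=(345,206),m=(372,262),b=(200,300))}
for n in("top","scene"):
    c=Cam(n); hsv=cv2.cvtColor(c.im,cv2.COLOR_BGR2HSV)
    for k,uv in seed[n].items(): print(n,k,[hsv[int(uv[1])+d,int(uv[0])+e].tolist() for d,e in((0,0),(-5,0),(5,0),(14,0))], c.at(uv,.044 if k!='b' else .012).round(3))
    H,S,V=cv2.split(hsv)
    wm=((V<75)&(S>90)&((H<20)|(H>170))).astype(np.uint8)
    bm=((S>85)&(V>90)&(H>10)&(H<26)).astype(np.uint8)
    for nm,m,z in(("w",wm,.044),("b",bm,.012)):
        mm=comp(m,seed[n][nm]); r,P=face(mm,c,z); print(nm,mm.sum(),r, cv2.boxPoints(r).round(0).tolist())
    rm=((S>180)&(V>60)&((H<5)|(H>175))).astype(np.uint8)
    mm=comp(rm,(570,291) if n=="top" else (45,275)); print("red",cv2.boundingRect(mm))
    u,v=(256,287) if n=="top" else (345,206)
    cr=cv2.resize(c.im[v-45:v+45,u-60:u+60],None,fx=3,fy=3,interpolation=cv2.INTER_CUBIC)
    b=c.im[210:345,360:600] if n=="top" else c.im[210:360,20:270]
    b=cv2.resize(b,(430,270),interpolation=cv2.INTER_CUBIC)
    row=np.hstack([cr,b]); out=row if n=="top" else np.vstack([out,row])
cv2.imwrite("pics/crop.png",out)
E
```

```text
top w [[12, 204, 45], [10, 175, 48], [14, 255, 44], [10, 210, 34]] [0.474 0.2   0.044]
top m [[17, 149, 116], [17, 154, 101], [17, 141, 119], [16, 152, 47]] [0.609 0.195 0.044]
top b [[19, 139, 128], [19, 138, 120], [19, 139, 127], [21, 130, 131]] [ 0.575 -0.076  0.012]
w 1407 ((469.184326171875, 200.45016479492188), (45.874671936035156, 92.3834228515625), 10.34133529663086) [[438.0, 242.0], [455.0, 151.0], [500.0, 159.0], [483.0, 250.0]]
b 8030 ((579.3602294921875, -122.7061767578125), (254.9350128173828, 129.26779174804688), 88.60801696777344) [[512.0, -249.0], [641.0, -252.0], [647.0, 3.0], [518.0, 6.0]]
red (526, 279, 54, 21)
scene w [[9, 170, 45], [11, 181, 45], [10, 184, 25], [9, 213, 24]] [0.489 0.194 0.044]
scene m [[16, 126, 119], [16, 126, 109], [15, 124, 115], [16, 133, 73]] [0.625 0.191 0.044]
scene b [[19, 116, 128], [18, 114, 127], [19, 114, 137], [18, 114, 125]] [ 0.595 -0.085  0.012]
w 1633 ((488.78582763671875, 194.89186096191406), (76.17743682861328, 109.26974487304688), 10.208564758300781) [[442.0, 242.0], [461.0, 134.0], [536.0, 148.0], [517.0, 255.0]]
b 7978 ((579.0416870117188, -123.446533203125), (253.8189697265625, 129.54458618164062), 88.51856994628906) [[511.0, -249.0], [641.0, -252.0], [647.0, 2.0], [518.0, 5.0]]
red (33, 263, 61, 18)
```

View pics/crop.png

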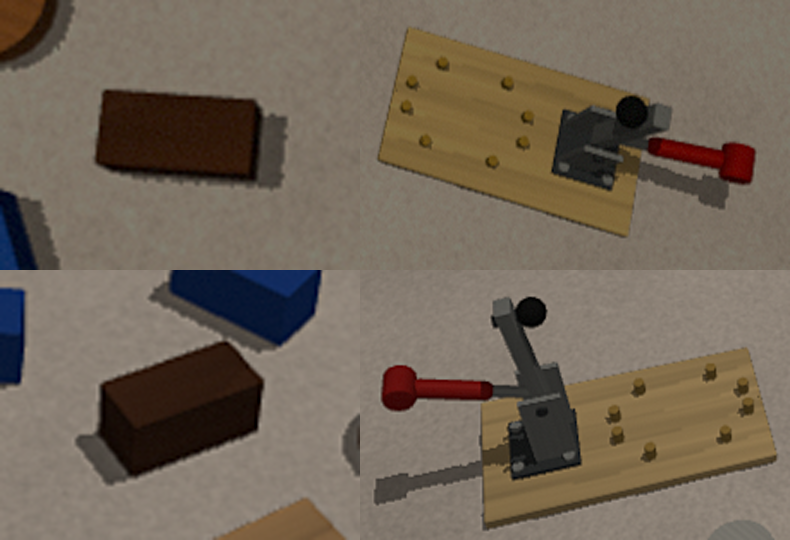

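The board fit agrees across both views to about 1 mm, and its size is right at 255 x 129 mm. The walnut fit is also the right size. The crops confirm the dark brown blank at (256,287), the clamp open and the nest empty. Next I need the nest centre from the pins, and the clearances.

Run:
```python
from m import *
pins=np.array([(443,64),(412,81),(406,106),(425,141),(492,161),(523,142),(528,117),(507,83)],float)
c=Cam("top")
W=np.array([c.at((360+(x-360)/430*240,210+y/2),.024)[:2] for x,y in pins])*1000
ctr=W.mean(0); print("nest top",ctr); a=np.radians(-1.4); Rm=np.array([[np.cos(a),np.sin(a)],[-np.sin(a),np.cos(a)]])
print(((W-ctr)@Rm.T).round(0).tolist())
s=Cam("scene")
ps=np.array([(614,412),(639,387),(710,371),(742,385),(748,405),(725,434),(649,451),(616,434)],float)
W2=np.array([s.at((20+(x-360)/430*250,210+(y-270)/270*150),.024)[:2] for x,y in ps])*1000
print("nest scene",W2.mean(0)); 
print("walnut top face scene",s.at((345.7,199),.044)*1000)
for q in((192,334),(303,364),(205,330),(291,340),(325,375)): print("blue",q,c.at(q,.044)*1000)
x=np.array([np.cos(a),np.sin(a),0]);y=np.array([-np.sin(a),np.cos(a),0]);N=np.append(ctr,12)
K=N+y*(-115-103)+np.array([0,0,68+38.5]); print("knob pred",K, c.px(K/1000),s.px(K/1000))
print(monitor.observe()["position"]*1000)
```

```text
nest top [579.42110381 -71.53271689]
[[36.0, 33.0], [12.0, 60.0], [-12.0, 60.0], [-37.0, 34.0], [-37.0, -34.0], [-12.0, -60.0], [12.0, -60.0], [37.0, -33.0]]
nest scene [582.9786857  -71.48607812]
walnut top face scene [472.56999879 201.91160002  44.        ]
blue (192, 334) [365.99746973 280.66842667  44.        ]
blue (303, 364) [365.00236804  87.27829205  44.        ]
blue (205, 330) [377.65480992 261.53025492  44.        ]
blue (291, 340) [397.4754755  116.73280045  44.        ]
blue (325, 375) [357.07180794  47.68529106  44.        ]
knob pred [ 574.09488898 -289.46764167  118.5       ] [570.08303362 292.30150729] [ 42.02266435 275.64570486]
[ 209.43257789 -588.75619867  245.10484434]
```

Both views agree: the nest is at (580,-71.5) mm with yaw -1.4°, the walnut at (471,201) with yaw +10.3°, and the knob prediction lands on the red knob in both images. So the clamp is fully open. Moving to the walnut.

Call:
drive_tool:
  steps: [85,18,26,0,5,85,18,26,0,5,85,18,26,0,5,85,18,26,0,5,85,18,26,0,5]
  grip_force: 40

```text
clock: 0.72
position: [0.3001, -0.4575, 0.2453]
tool_rot: [-1.571, -0.0, -0.788]
force: [0.7, 0.1, -0.1]
grip_width: 0.0849
```

Call:
drive_tool:
  steps: [85,18,26,0,5,85,18,26,0,5,85,18,26,0,5,85,18,26,0,5,85,18,26,0,5]

```text
clock: 1.13
position: [0.3901, -0.3275, 0.2455]
tool_rot: [-1.571, -0.0, -0.352]
force: [0.4, -0.6, 0.7]
grip_width: 0.0849
```

Call:
drive_tool:
  steps: [85,18,26,0,5,85,18,26,0,5,85,18,26,0,5,85,18,26,0,5,85,18,26,0,5]

```text
clock: 1.55
position: [0.4801, -0.1976, 0.2455]
tool_rot: [-1.571, -0.0, 0.084]
force: [0.4, 0.3, 0.5]
grip_width: 0.0852
```

Call:
drive_tool:
  steps: [85,0,40,0,1,85,0,40,0,1,85,0,40,0,1,85,0,40,0,1,85,0,40,0,1]

```text
clock: 1.97
position: [0.4791, 0.0029, 0.2455]
tool_rot: [-1.571, -0.0, 0.168]
force: [1.5, -0.2, -0.2]
grip_width: 0.0846
```

Call:
drive_tool:
  steps: [85,-2,40,0,0.7,85,-2,40,0,0,85,-2,40,0,0,85,-2,35,0,0,85,0,0,0,0]

```text
clock: 2.38
position: [0.4703, 0.1632, 0.2457]
tool_rot: [-1.568, -0.001, 0.187]
force: [0.1, 0.5, -0.2]
grip_width: 0.0848
```

Call:
drive_tool:
  steps: [85,0,19,-20,-0.4,85,0,19,-30,0,85,0,0,-35,0,85,0,0,-35,0,85,0,0,-20,0]

```text
clock: 2.8
position: [0.4702, 0.1938, 0.1022]
tool_rot: [-1.571, 0.003, 0.173]
force: [0.0, 0.1, 0.4]
grip_width: 0.0851
```

Run:
```python
from m import *
c=Cam("top"); s=Cam("scene"); print(monitor.observe()["position"])
a=c.im[190:390,160:400]; b=s.im[90:290,240:480]
cv2.imwrite("pics/pre.png",np.hstack([cv2.resize(q,None,fx=1.65,fy=1.65,interpolation=cv2.INTER_CUBIC) for q in(a,b)]))
```

```text
[0.46988166 0.19354423 0.10264537]
```

View pics/pre.png

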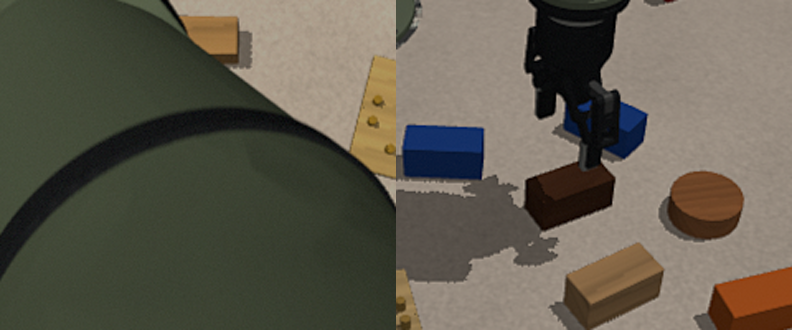

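The scene view shows the jaws straddling the walnut, with the front finger at (590,150) in the crop and neighbours clear. The top view is blocked by the arm. I'll descend and grip.

Call:
drive_tool:
  steps: [85,1,7,-10,0,85,0,0,-20,0,85,0,0,-20,0,85,0,0,-20,0,85,0,0,-7,0]

```text
clock: 3.32
position: [0.4727, 0.2016, 0.0275]
tool_rot: [-1.571, -0.0, 0.172]
force: [-1.1, -0.3, -1.5]
grip_width: 0.0844
```

Call:
drive_tool:
  steps: [85,0,0,0,0,30,0,0,0,0,30,0,0,0,0,30,0,0,0,0,30,0,0,0,0]

```text
clock: 3.73
position: [0.4731, 0.2013, 0.0294]
tool_rot: [-1.571, -0.002, 0.172]
force: [-2.5, -0.7, 12.1]
grip_width: 0.0435
```

Call:
drive_tool:
  steps: [30,0,0,0,0,30,0,0,0,0,30,0,0,0,0,30,0,0,0,0,30,0,0,0,0]

```text
clock: 4.15
position: [0.473, 0.2013, 0.0294]
tool_rot: [-1.571, -0.002, 0.172]
force: [-1.5, 0.2, 12.6]
grip_width: 0.0435
```

The width is 43.5 mm, so the blank is held. Lifting.

Call:
drive_tool:
  steps: [30,0,0,10,0,30,0,0,20,0,30,0,0,25,0,30,0,0,25,0,30,0,0,20,0]

```text
clock: 4.57
position: [0.4726, 0.2012, 0.1309]
tool_rot: [-1.57, -0.001, 0.173]
force: [0.1, 0.4, -1.5]
grip_width: 0.0439
```

Call:
drive_tool:
  steps: [30,9,-23,0,-1,30,9,-23,0,-1,30,9,-23,0,-1,30,9,-23,0,-1,30,9,-23,0,-1]

```text
clock: 4.98
position: [0.5178, 0.0849, 0.1294]
tool_rot: [-1.571, -0.001, 0.084]
force: [0.2, 0.9, -2.2]
grip_width: 0.0433
```

Call:
drive_tool:
  steps: [30,9,-23,0,-1,30,9,-23,0,-1,30,9,-23,0,-1,30,9,-23,0,-1,30,9,-23,0,-1]

```text
clock: 5.4
position: [0.5628, -0.0301, 0.1294]
tool_rot: [-1.571, -0.001, -0.003]
force: [-0.1, 0.2, -0.7]
grip_width: 0.0432
```

Call:
drive_tool:
  steps: [30,9,-23,0,-1.2,30,9,-20,0,0,30,0,0,0,0,30,0,0,0,0,30,0,0,0,0]

```text
clock: 5.82
position: [0.5802, -0.0712, 0.1289]
tool_rot: [-1.57, -0.0, -0.023]
force: [0.3, -0.6, -0.4]
grip_width: 0.0434
```

Run:
```python
from m import *
c=Cam("top"); s=Cam("scene"); o=monitor.observe(); print(o["position"],o["tool_rot"],o["force"])
a=c.im[180:360,340:600]; b=s.im[190:370,20:280]
cv2.imwrite("pics/pre2.png",np.hstack([cv2.resize(q,None,fx=1.53,fy=1.53,interpolation=cv2.INTER_CUBIC) for q in(a,b)]))
```

```text
[ 0.58024848 -0.07077335  0.12872377] [-1.57040467e+00 -1.00429540e-04 -2.16456912e-02] [-0.13930551  0.54213393 -0.27714073]
```

View pics/pre2.png

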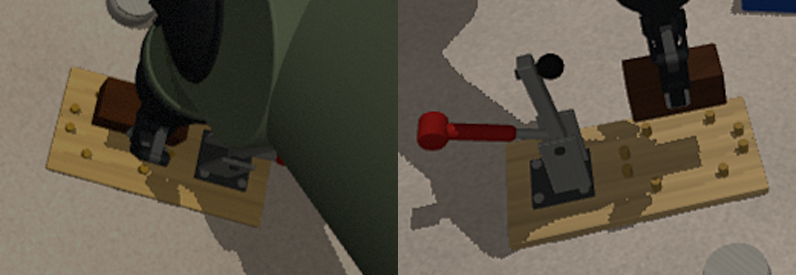

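The blank is held level over the nest and the clamp is still upright. I'll check the blank's offset along y from its lower front corners, at crop (635,120) and (726,103).

Run:
```python
from m import *
s=Cam("scene")
for q in((174.9,268.4),(234.4,257.3)):
    r=s.ray(q); print((s.p+r*(.602-s.p[0])/r[0]).round(4))
```

```text
[ 0.602  -0.1119  0.1049]
[ 0.602  -0.0249  0.1006]
```

The centre is at about -68.5, so I'll shift 3 mm and lower.

Call:
drive_tool:
  steps: [30,0,-3,-15,0,30,0,0,-20,0,30,0,0,-20,0,30,0,0,-15,0,30,0,0,-8,0]

```text
clock: 6.38
position: [0.5796, -0.0741, 0.0488]
tool_rot: [-1.57, 0.002, -0.022]
force: [-0.4, 0.1, -2.3]
grip_width: 0.0434
```

Call:
drive_tool:
  steps: [30,0,0,-4,0,30,0,0,-2,0,30,0,0,-2,0,30,0,0,0,0,30,0,0,0,0]

```text
clock: 6.8
position: [0.5808, -0.0749, 0.0429]
tool_rot: [-1.571, -0.001, -0.023]
force: [-0.3, 0.3, -1.9]
grip_width: 0.0434
```

Call:
drive_tool:
  steps: [30,0,0,-1,0,30,0,0,-1,0,30,0,0,0,0,30,0,0,0,0,30,0,0,0,0]

```text
clock: 7.22
position: [0.5808, -0.0749, 0.0414]
tool_rot: [-1.571, -0.001, -0.023]
force: [-5.6, -0.1, 18.3]
grip_width: 0.0432
```

Call:
drive_tool:
  steps: [70,0,0,0,0,70,0,0,0,0,70,0,0,0,0,70,0,0,0,0,70,0,0,0,0]

```text
clock: 7.63
position: [0.5805, -0.0749, 0.0402]
tool_rot: [-1.571, 0.0, -0.023]
force: [0.0, 0.3, 1.0]
grip_width: 0.0699
```

Call:
drive_tool:
  steps: [70,0,0,10,0,70,0,0,30,0,70,0,0,40,0,70,0,0,40,0,70,0,0,40,0]

```text
clock: 8.05
position: [0.58, -0.0746, 0.2028]
tool_rot: [-1.57, 0.0, -0.022]
force: [0.2, -0.4, 0.9]
grip_width: 0.07
```

Call:
drive_tool:
  steps: [70,-30,20,20,0,70,-30,20,0,0,70,-30,20,0,0,70,-30,20,0,0,70,-20,20,0,0]

```text
clock: 8.47
position: [0.4378, 0.0256, 0.2209]
tool_rot: [-1.572, -0.0, -0.023]
force: [0.7, 1.5, 0.8]
grip_width: 0.07
```

Run:
```python
from m import *
c=Cam("top"); s=Cam("scene"); o=monitor.observe(); print(o["position"],o["tool_rot"],o["force"])
a=c.im[200:340,360:600]; b=s.im[220:360,20:260]
cv2.imwrite("pics/placed.png",np.hstack([cv2.resize(q,None,fx=1.66,fy=1.66,interpolation=cv2.INTER_CUBIC) for q in(a,b)]))
```

```text
[0.43788853 0.0274548  0.22132985] [-1.57161185e+00 -3.61994169e-04 -1.91469309e-02] [ 1.12957986 -0.532729   -0.47498389]
```

View pics/placed.png

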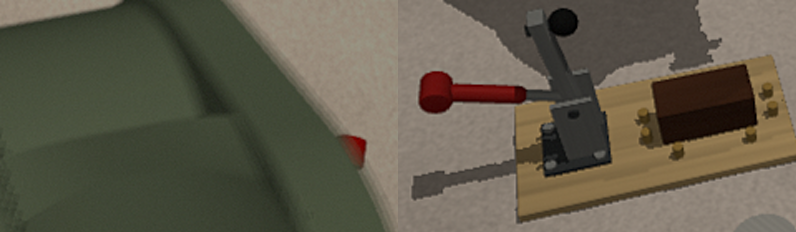

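The blank sits flat between all the pins, at crop (703,105), released with the clamp open. Next is the knob at (575,-289.5,118).

Call:
drive_tool:
  steps: [70,0,-40,10,0,70,0,-40,10,0,70,0,-40,0,0,70,0,-40,0,0,70,0,-40,0,0]

```text
clock: 8.98
position: [0.4402, -0.1771, 0.2412]
tool_rot: [-1.572, -0.001, -0.023]
force: [1.7, 0.3, -0.8]
grip_width: 0.0701
```

Call:
drive_tool:
  steps: [70,0,-40,0,0,70,0,-40,0,0,70,17,-37,0,0,70,40,0,0,0,70,40,0,0,0]

```text
clock: 9.4
position: [0.5373, -0.2955, 0.2409]
tool_rot: [-1.572, 0.0, -0.029]
force: [0.6, -0.3, 1.1]
grip_width: 0.0701
```

Call:
drive_tool:
  steps: [70,40,0,0,0,70,0,0,0,0,70,0,0,0,0,70,0,0,-20,0,70,0,0,-20,0]

```text
clock: 9.82
position: [0.5771, -0.2925, 0.2011]
tool_rot: [-1.572, -0.002, -0.024]
force: [-0.8, -0.7, -0.6]
grip_width: 0.0699
```

Run:
```python
from m import *
s=Cam("scene"); o=monitor.observe(); print(o["position"],o["tool_rot"],o["force"],o["grip_width"])
b=s.im[170:360,0:260]
cv2.imwrite("pics/knob.png",cv2.resize(b,None,fx=2.5,fy=2.5,interpolation=cv2.INTER_CUBIC))
```

```text
[ 0.5752187  -0.29198387  0.196594  ] [-1.56985463  0.00369179 -0.02345476] [-1.18335436  0.96119855 -5.1624048 ] 0.0699502462287813
```

View pics/knob.png

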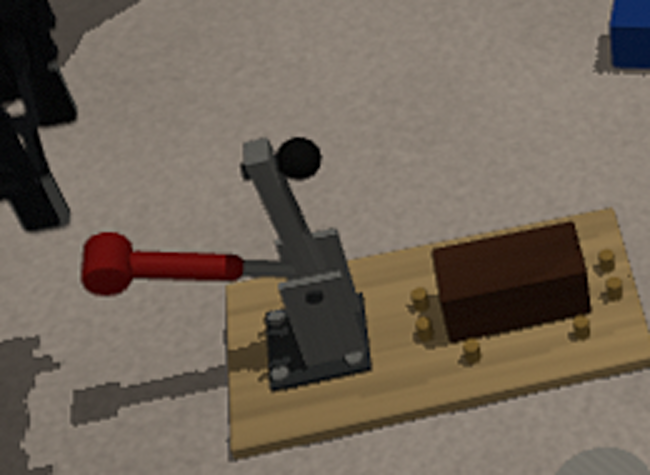

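The jaws hang above the knob, whose centre is at crop (107,263). Descending around it.

Call:
drive_tool:
  steps: [70,0,2,-20,0,70,0,0,-20,0,70,0,0,-20,0,70,0,0,-14,0,70,0,0,0,0]

```text
clock: 10.28
position: [0.5758, -0.2898, 0.1244]
tool_rot: [-1.57, 0.003, -0.023]
force: [0.2, -0.0, -0.6]
grip_width: 0.0701
```

Run:
```python
from m import *
s=Cam("scene"); o=monitor.observe(); print(o["position"],o["force"],s.px(o["position"]),s.px(o["position"]+[.035,0,-.014]))
b=s.im[170:360,0:260]
cv2.imwrite("pics/knob2.png",cv2.resize(b,None,fx=2.5,fy=2.5,interpolation=cv2.INTER_CUBIC))
```

```text
[ 0.57664919 -0.28997595  0.12602232] [ 0.1417781  -0.03295282  1.18207644] [ 39.89586965 273.58200178] [ 42.95697868 299.27615451]
```

View pics/knob2.png

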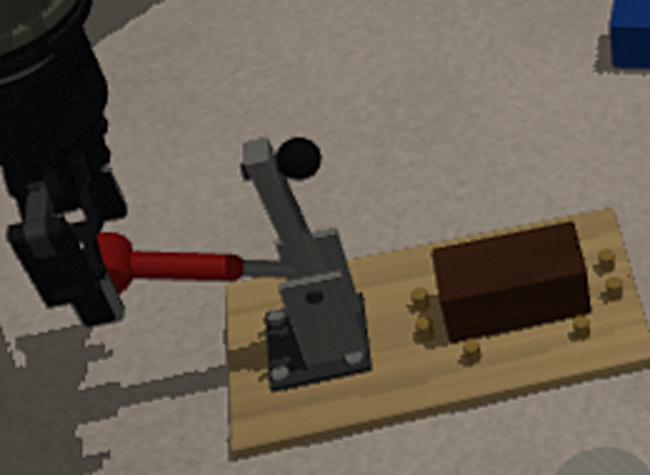

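The jaws straddle the knob. I'll pinch lightly, then lead it round the hinge.

Call:
drive_tool:
  steps: [70,0,0,-4,0,22,0,0,0,0,22,0,0,0,0,22,0,0,0,0,22,0,0,0,0]
  grip_force: 20

```text
clock: 10.75
position: [0.5742, -0.2902, 0.1226]
tool_rot: [-1.571, 0.007, -0.024]
force: [-18.4, 5.2, 25.2]
grip_width: 0.0274
```

Call:
drive_tool:
  steps: [22,0,0,0,0,22,0,0,0,0,22,0,0,0,0,22,0,0,0,0,22,0,0,0,0]

```text
clock: 11.17
position: [0.5743, -0.2902, 0.1227]
tool_rot: [-1.571, 0.007, -0.024]
force: [-24.3, 4.0, 17.5]
grip_width: 0.0275
```

Call:
drive_tool:
  steps: [22,0,4,8,0,22,0.2,4,8.5,0,22,0.2,5.5,8,0,22,0.2,5.5,8,0,22,0,0,0,0]

```text
clock: 11.58
position: [0.5747, -0.2702, 0.1549]
tool_rot: [-1.57, 0.007, -0.023]
force: [-18.3, 1.6, -2.8]
grip_width: 0.0277
```

Call:
drive_tool:
  steps: [22,-1.5,6.5,7,0,22,0.2,7,6.5,0,22,0.2,7.5,5.5,0,22,0.2,8,5.5,0,22,0,0,0,0]

```text
clock: 12.0
position: [0.5754, -0.2402, 0.18]
tool_rot: [-1.571, 0.004, -0.022]
force: [-13.4, 1.2, -3.5]
grip_width: 0.0272
```

Call:
drive_tool:
  steps: [22,0.2,8.5,4.5,0,22,0.2,9,3.5,0,22,0.2,9,3,0,22,0.2,9.5,2,0,22,0,0,0,0]

```text
clock: 12.42
position: [0.5763, -0.204, 0.1928]
tool_rot: [-1.571, 0.004, -0.022]
force: [-14.7, 0.6, 0.1]
grip_width: 0.0276
```

Call:
drive_tool:
  steps: [22,0.2,9.5,1,0,22,0.2,9.5,0.5,0,22,0.2,9.5,-0.5,0,22,0.2,9.5,-1,0,22,0,0,0,0]

```text
clock: 12.83
position: [0.5772, -0.1656, 0.1923]
tool_rot: [-1.57, 0.004, -0.021]
force: [-13.9, 1.3, 3.8]
grip_width: 0.0274
```

Call:
drive_tool:
  steps: [22,0.2,9,-2,0,22,0.2,5,-1.5,0,22,0,0,0,0,22,0,0,0,0,22,0,0,0,0]

```text
clock: 13.25
position: [0.5776, -0.153, 0.1891]
tool_rot: [-1.571, 0.003, -0.023]
force: [-14.5, 3.2, 4.5]
grip_width: 0.0277
```

The clamp is nearly down, well past over-centre. Releasing it and retreating.

Call:
drive_tool:
  steps: [60,0,0,0,0,60,0,0,0,0,60,0,0,0,0,60,0,0,0,0,60,0,0,5,0]

```text
clock: 13.67
position: [0.579, -0.1537, 0.1934]
tool_rot: [-1.571, 0.001, -0.023]
force: [-0.2, 1.3, 0.1]
grip_width: 0.0598
```

Call:
drive_tool:
  steps: [60,0,0,15,0,60,0,0,25,0,60,0,0,30,0,60,0,0,20,0,60,-30,0,0,0]

```text
clock: 14.08
position: [0.5536, -0.1531, 0.288]
tool_rot: [-1.571, -0.008, -0.022]
force: [0.6, 0.5, 0.6]
grip_width: 0.0602
```

Call:
drive_tool:
  steps: [60,-40,-20,0,0,60,-40,-20,0,0,60,-40,-20,0,0,60,0,-40,0,0,60,0,-40,0,0]

```text
clock: 14.5
position: [0.4356, -0.2908, 0.2851]
tool_rot: [-1.572, -0.0, -0.022]
force: [1.9, 0.1, 1.3]
grip_width: 0.0598
```

Call:
drive_tool:
  steps: [60,0,-40,0,0,60,0,-40,0,0,60,0,-40,0,0,60,0,-40,0,0,60,0,0,0,0]

```text
clock: 14.92
position: [0.435, -0.4571, 0.2832]
tool_rot: [-1.573, 0.001, -0.03]
force: [0.8, -0.8, 0.4]
grip_width: 0.0601
```

Run:
```python
from m import *
c=Cam("top"); s=Cam("scene"); o=monitor.observe(); print(o["clock"],o["position"],o["force"])
cv2.imwrite("pics/end.png",np.vstack([np.hstack([cv2.resize(q,(400,300),interpolation=cv2.INTER_AREA) for q in(c.im,s.im)]),np.hstack([cv2.resize(q,(400,300),interpolation=cv2.INTER_CUBIC) for q in(c.im[190:370,360:600],s.im[190:370,20:260])])]))
```

```text
15.0167 [ 0.43689054 -0.45090027  0.28345633] [ 0.32374701  1.0883604  -0.23666276]
```

View pics/end.png

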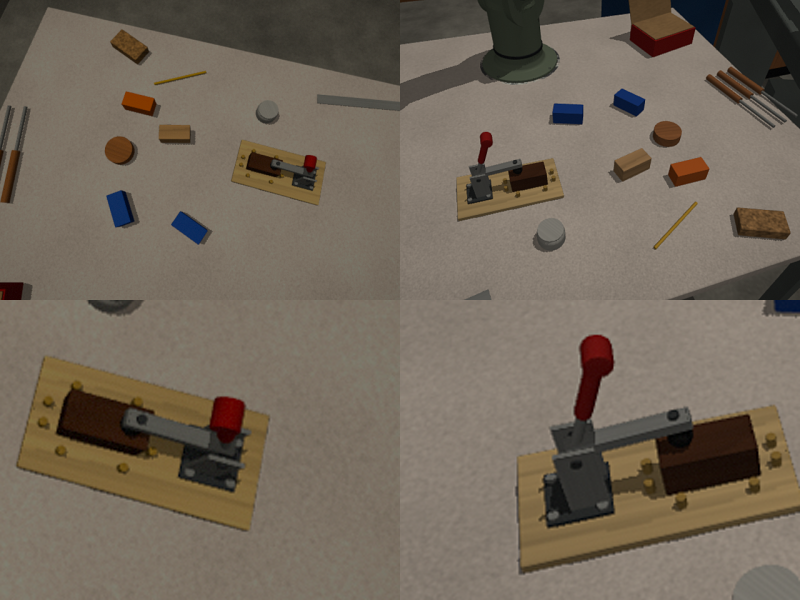

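The clamp is closed with its foot at crop (680,430) on the blank's top. The maple, disc and tin haven't moved. I'll let it settle for a moment, check the knob angle and hand in.

Call:
drive_tool:
  steps: [60,0,0,0,0,60,0,0,0,0,60,0,0,0,0,60,0,0,0,0,60,0,0,0,0]

```text
clock: 15.43
position: [0.4376, -0.4493, 0.2841]
tool_rot: [-1.571, -0.0, -0.022]
force: [0.1, -0.1, -0.1]
grip_width: 0.0603
```

Run:
```python
from m import *
s=Cam("scene"); H,S,V=cv2.split(cv2.cvtColor(s.im,cv2.COLOR_BGR2HSV))
mm=comp(((S>180)&(V>60)&((H<5)|(H>175))).astype(np.uint8),(138,225)); x,y,w,h=cv2.boundingRect(mm)
ys,xs=np.nonzero(mm[y:y+16]); print("knob px",x+0,y,w,h,"top blob",xs.mean(),y+ys.mean())
for t in(0,.08,.16,.3):
    f=np.radians(65)+t; yy=-115+110*np.cos(f); print(t,s.px(np.array([.580+.024*yy/1000,-.0715+yy/1000,.08+.11*np.sin(f)])))
print(workorder.job_done())
```

```text
knob px 129 211 19 18 top blob 137.3875968992248 219.2248062015504
0 [143.3862941  224.60609881]
0.08 [136.82103406 223.96348556]
0.16 [130.10152954 223.69361553]
0.3 [118.12997685 224.13866644]
the job is handed in; nothing more can be done
None
```

The walnut blank is loaded in the nest and clamped, and I handed the job in at about 15.5 s of the 72 s allowed.

- **What I did:** The clamp was already open at the start, so I did not need to open it. I laid the blank flat and lengthwise between the brass pins and let go of it. Then I led the red knob over, released it and backed the arm away.
- **Clamp closed:** In the last picture the knob is at column 137, and a clamp angle of 0.08 rad predicts 136.8, so the clamp is down on a loaded blank. The knob's row read 219 against about 224 predicted. I put that down to averaging only the knob's upper rows and did not check it further. The picture also shows the rubber foot on the blank's top.
- **Other objects:** By eye, the pale blank, the disc, the wax tin and the blue and orange look-alikes are where they started. I did not re-measure them.
- **Forces:** The tool force read near zero at the end, with the robot touching nothing. While pinching the knob the jaws were about 1.5 mm off centre. The highest force reading between moves was about 32 N at the wrist, well under the 120 N limit.

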